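# Sort the coffee corner

## Robot

A 6-joint arm with a two-finger parallel gripper is mounted at the origin on the work surface. World frame = base frame: x ahead of the robot, y to its left, z up, the work surface at z = 0. Lengths are in mm, angles in rad, forces in N, time in s.
With the tool pointing down it reaches from about 350 to 875 mm from the base axis. Payload 4.2 kg.
Tool frame: the origin (TCP) lies at the very end of the fingers, on their centre line; the grasp point (between the pads) lies 19 mm behind it (env.tcp_to_grasp is the distance from the TCP to the grasp point, in mm); z points along the fingers, y is the direction in which the jaws open and shut (so a half turn about z gives the same grasp; the last joint's range is limited). The gripper opens to 85 mm and grips with 20 to 120 N. Pads are 22 mm wide; open, the fingers measure 114 mm over their backs; the gripper's body (76 mm by 85 mm) begins 54 mm behind the grasp point. The pads swing forward as they close: fully open they stand 13 mm farther back than shut.
Start: joints at [1.494, 0.385, 0.008, 0, -1.194, -0.259], TCP at [205.92, 590.081, 231.312] pointing down, gripper open.
Joint ranges: [-3.14, 3.14], [-1.21, 2.06], [-1.07, 1.41], [-3.16, 2.05], [-2.99, -0.16], [-3.1, 3.1]. Speed limits (rad/s): [2.79, 2.79, 3.14, 3.14, 3.14, 3.14].

## Interface

Orientations are given as a 3x3 rotation matrix whose columns are the frame's x, y, z axes.
In Python, from rig import env, imaging gives the robot as it stands. Calls block until the motion is done:
- env.move_ptp(position, orientation): joint-space move of the TCP to a pose.
- env.line_to(position, rotation=None, velocity=150): straight line of the TCP; rotation=None keeps the orientation; velocity is the mean speed in mm/s.
- env.goto_joints(angles): joint-space move.
- env.set_gripper(opening, strength=None): opening from 0.0 (shut) to 1.0 (fully open); strength is the grip in N (None keeps the last); returns when the fingers have stopped.
- env.sleep(seconds).
- env.inverse_kinematics(position, orientation): joint angles nearest the present ones, or None.
- env.observe(): the state.
- imaging.get_image(name): name is "scene" or "top" or "wrist"; returns a dict with "image" (480x640x3 uint8, red, green, blue), "intrinsics" (3x3 intrinsics, pixels), "camera_from_world" (4x4, takes a point from world to camera coordinates). Camera axes: x right, y down, z forward; pixel columns grow to the right and rows downward; lengths in mm; the calibration is good to about 2 mm. A picture is of the moment at which its call begins. There is no depth.
A pose or a line that the arm cannot do raises env.IKError and nothing moves.
- env.close_job(): hands the job in, once; it reports no verdict.
The state is a dict: "time": time; "joint_pos": joint angles; "dq": joint speeds; "joint_efforts": joint torques, N m; "position": TCP position; "ee_rot": TCP orientation; "force": force on the tool from outside, world axes, zero at the start; "torque": the same for the moment, N m; "width": opening from 0.0 (shut) to 1.0 (fully open).
Only numpy, scipy, OpenCV 4.12 (cv2) and the standard library are available. Lean on these libraries where they do the work, as an engineer would, in place of code of your own. Each camera call takes 0.05 s, during which the arm holds its last target.

## Task

Tidy up the coffee corner: stack the two orange pods flat in the steel tube, so that the top of the stack reaches the red line, and lay the green pod flat in the white bowl. Stand the salt shaker (white) in the blue dish and the pepper shaker (dark) in the wooden dish, never tipping the shakers over, and leave the mug where it is.

Things in the scene. Friction and masses are not known exactly. Their poses are not given: they have to be found in the camera images.
- orange_pod_a_center (a point): First of the two alike orange pods: a coffee pod, a hard plastic disc 44 mm in diameter and 24 mm thick, about 30 g, lying flat on the worktop, its printed face up. The point is the disc's centre, 12 mm above its underside; z is the disc's axis (up).
- orange_pod_b_center (a point): Second of the two alike orange pods: a coffee pod, a hard plastic disc 44 mm in diameter and 24 mm thick, about 30 g, lying flat on the worktop, its printed face up. The point is the disc's centre, 12 mm above its underside; z is the disc's axis (up).
- green_pod_center (a point): The only green coffee pod, a hard plastic disc 44 mm in diameter and 24 mm thick, about 30 g, lying flat on the worktop, its printed face up. The point is the disc's centre, 12 mm above its underside; z is the disc's axis (up).
- salt_center (a point): Salt shaker: white upright cylinder with a white cap dotted with dark holes, 40 mm in diameter, 60 mm tall, about 110 g. The point is its centre, 30 mm above its underside; z is its axis (up).
- pepper_center (a point): Pepper shaker: dark brown upright cylinder with a black cap dotted with pale holes, 40 mm in diameter, 60 mm tall, about 110 g. The point is its centre, 30 mm above its underside; z is its axis (up).
- pod_tube: Fixed steel tube, open at the top. Origin: on its axis, on the worktop; z up. Floor at z 5 mm; bore 50 mm up to z 28, flaring to 60 mm (68 outside) at the rim, z 36. First pod's top rests at z 29, second's at 53; a pod let go at the rim drops in flat. At its +x side, 37 to 40 mm off axis, a strip 14 mm wide, 58 mm high, with a red fill line at z 53.
- bowl: Low white round bowl, fixed, 124 mm across the rim, 30 mm high. Origin: its centre, on the worktop. Flat inner floor 5 mm above the origin and about 92 mm in diameter; the wall is 4 mm thick and leans outward.
- salt_dish: Blue square dish, fixed, 90 x 90 mm, with a rim 12 mm high and 5 mm thick. Origin: its centre, on the worktop; x and y along its sides. Inner floor 80 x 80 mm, 5 mm above the origin.
- pepper_dish: Brown wooden square dish, fixed, 90 x 90 mm, with a rim 12 mm high and 5 mm thick. Origin: its centre, on the worktop; x and y along its sides. Inner floor 80 x 80 mm, 5 mm above the origin.
- mug: Blue-green mug, 80 mm across, 90 mm tall, handle on its +y side, standing to the left of the work; leave it alone. Origin: centre of its underside.
Things that resemble listed ones, but are neither listed nor needed, are in the scene too. There is more than one size of the pod_tube; the one meant has the size given above.

How it is judged (in metres and radians):
At the end, for the whole second after the job is handed in: Orange pods flat in the tube, stacked (8 mm of its axis, the upper 9), top within 4 mm of the red line; green pod flat on the bowl floor, salt upright on the blue dish floor, pepper on the wooden one (30 mm of centre, 4 mm height, 0.12 rad); all at rest (((horizontal distance between orange_pod_a_center and pod_tube below 0.008 m and z of orange_pod_a_center in the frame of pod_tube between 0.013 and 0.021 m and angle between each of orange_pod_a_center, orange_pod_b_center's own z axis and vertical below 0.12 rad and horizontal distance between orange_pod_b_center and pod_tube below 0.009 m and z of orange_pod_b_center in the frame of pod_tube between 0.037 and 0.045 m) or (horizontal distance between orange_pod_b_center and pod_tube below 0.008 m and z of orange_pod_b_center in the frame of pod_tube between 0.013 and 0.021 m and angle between each of orange_pod_b_center, orange_pod_a_center's own z axis and vertical below 0.12 rad and horizontal distance between orange_pod_a_center and pod_tube below 0.009 m and z of orange_pod_a_center in the frame of pod_tube between 0.037 and 0.045 m)) and horizontal distance between green_pod_center and bowl below 0.03 m and z of green_pod_center in the frame of bowl between 0.013 and 0.021 m and angle between each of green_pod_center, salt_center, pepper_center's own z axis and vertical below 0.12 rad and horizontal distance between salt_center and salt_dish below 0.03 m and z of salt_center in the frame of salt_dish between 0.031 and 0.039 m and horizontal distance between pepper_center and pepper_dish below 0.03 m and z of pepper_center in the frame of pepper_dish between 0.031 and 0.039 m and linear speed of each of orange_pod_a, orange_pod_b, green_pod, salt, pepper below 0.02 m/s); the robot touches nothing.
It fails at once if a shaker is tipped by more than 0.6 rad (angle between any of salt_center, pepper_center's own z axis and vertical above 0.6 rad).
It fails at once if the mug is moved by more than 25 mm (distance of mug from where it was at the start of the episode above 0.025 m).
It also fails if it takes over 109 s, if anything falls off the work surface, if the arm or the gripper's body presses on something with over 40 N, if the wrist force passes 120 N, or if a joint passes its speed limit or range.

## Working session

There is one attempt and no reset: what is moved stays moved. The work goes in short steps, each a Python script; the robot and the scene stay as the last script left them, time stands still between calls to the robot, and variables do not carry over. Pictures are saved under pics/ and viewed, and the job is handed in when it is done.

```bash
ls; mkdir -p pics; python3 - <<'E'
from rig import env, imaging
import cv2,json,numpy as np
for n in ("scene","top","wrist"):
    d=imaging.get_image(n); cv2.imwrite(f"pics/{n}0.png",d["image"][:,:,::-1])
    np.savez(f"{n}0.npz",**d); print(n,np.round(d["camera_from_world"],3).tolist(),d["intrinsics"].tolist())
o=env.observe(); print(o["time"],o["position"],np.round(o["ee_rot"],3),o["force"],env.tcp_to_grasp)
E
```

```text
pics
scene [[-0.306, 0.952, 0.018, 79.37], [0.602, 0.208, -0.771, -316.174], [-0.738, -0.226, -0.636, 1675.314], [0.0, 0.0, 0.0, 1.0]] [[573.1728193403586, 0.0, 315.7696072488167], [0.0, 573.1728193403586, 234.190779640535], [0.0, 0.0, 1.0]]
top [[0.006, -1.0, -0.011, 94.413], [-0.998, -0.005, -0.063, 558.011], [0.063, 0.012, -0.998, 1263.226], [0.0, 0.0, 0.0, 1.0]] [[606.7239831614348, 0.0, 332.6275172771784], [0.0, 606.7239831614348, 237.49164363276532], [0.0, 0.0, 1.0]]
wrist [[-0.329, -0.944, 0.003, 624.385], [-0.906, 0.317, 0.282, -37.349], [-0.267, 0.09, -0.96, 378.965], [0.0, 0.0, 0.0, 1.0]] [[349.23062423996674, 0.0, 320.1539054531087], [0.0, 349.23062423996674, 236.98313499880936], [0.0, 0.0, 1.0]]
0.15 [205.80138865 589.68823502 230.48850134] [[ 0.944 -0.33  -0.   ]
 [-0.33  -0.944 -0.002]
 [ 0.     0.002 -1.   ]] [ 0.71181865  0.01175532 -0.27248175] 18.700000000000003
```

View pics/top0.png

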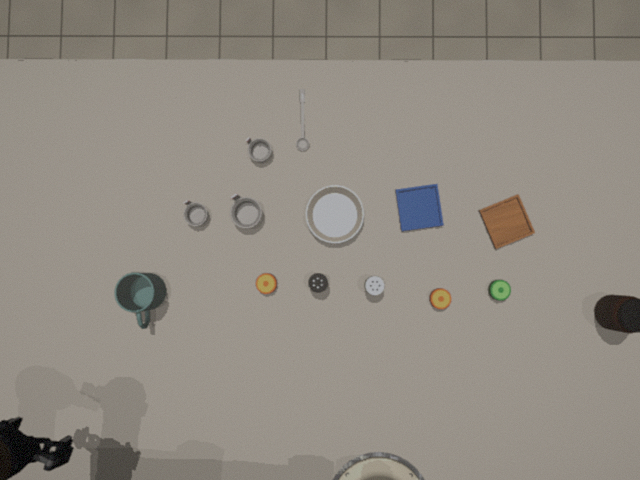

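View pics/scene0.png

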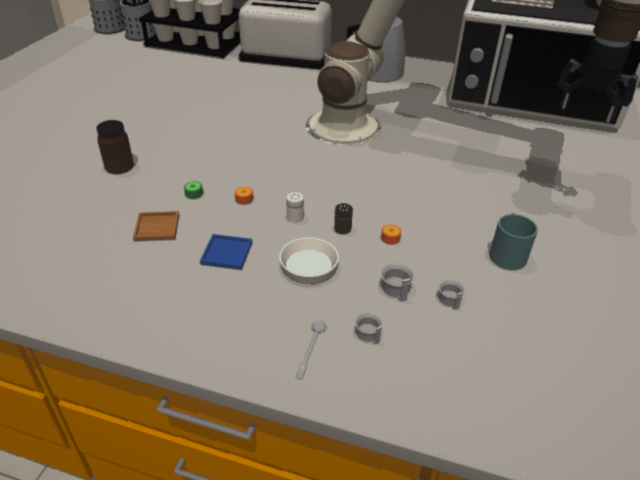

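View pics/wrist0.png

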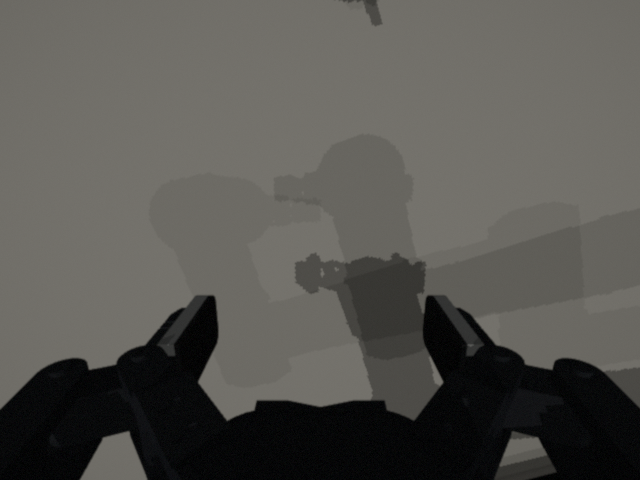

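The top view shows three look-alike tubes at (260,151), (197,215) and (247,213). The orange pods are at (266,284) and (440,299), green at (500,290), pepper at (318,283) and salt at (375,286). The bowl is at (335,215), the blue dish at (419,208), the wooden dish at (506,222) and the mug at (137,293). The dark jar at (620,313) is not needed. Next are the close crops.

```bash
python3 - <<'E'
import cv2,numpy as np
im=cv2.imread("pics/top0.png")
c=lambda x0,y0,w,h,s:cv2.resize(im[y0:y0+h,x0:x0+w],None,fx=s,fy=s,interpolation=cv2.INTER_CUBIC)
cv2.imwrite("pics/ct_tubes.png",c(170,125,120,110,5))
cv2.imwrite("pics/ct_row.png",c(245,255,280,65,2.85))
cv2.imwrite("pics/ct_dish.png",c(295,175,250,80,3.2))
im=cv2.imread("pics/scene0.png")
cv2.imwrite("pics/cs_tubes.png",c(345,255,130,95,6))
E
```

```text
(no output)
```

View pics/ct_tubes.png

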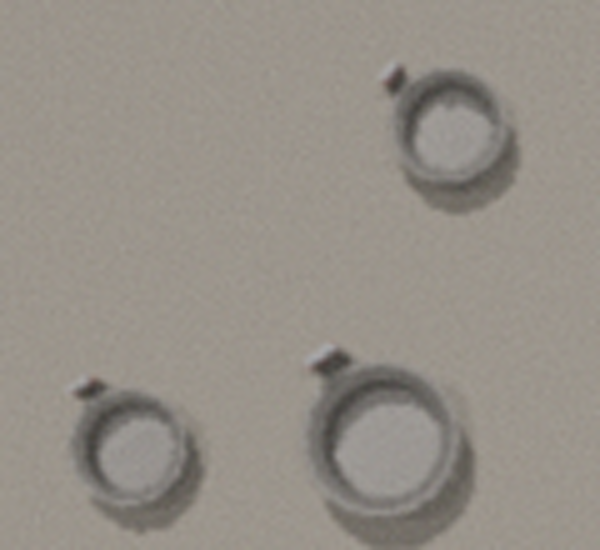

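View pics/ct_row.png

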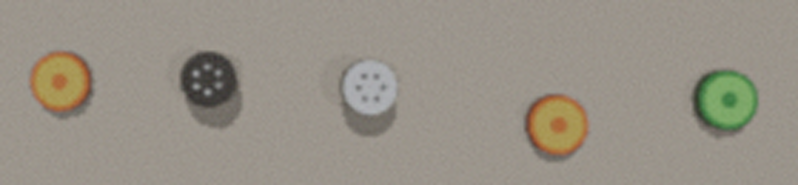

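View pics/ct_dish.png

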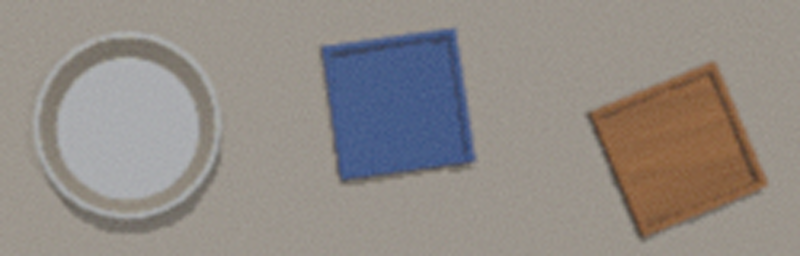

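View pics/cs_tubes.png

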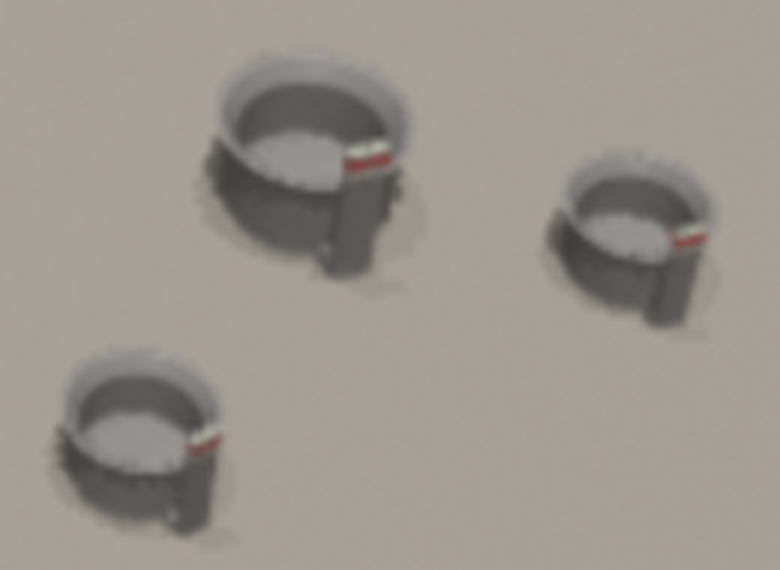

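The large tube at (247,213) has a rim about 31 px wide, or roughly 65 mm, against about 23 px (48 mm) for the other two. It is the one meant. Now I convert pixels to positions, and cross-check with the scene camera.

```bash
cat > h.py <<'E'
import numpy as np,cv2
def cam(d): return np.array(d["intrinsics"]),np.array(d["camera_from_world"])
def back(d,u,v,z):
    K,T=cam(d); r=T[:3,:3].T@np.linalg.inv(K)@[u,v,1]; c=-T[:3,:3].T@T[:3,3]
    return c+r*(z-c[2])/r[2]
def proj(d,p):
    K,T=cam(d); q=K@(T[:3,:3]@np.asarray(p,float)+T[:3,3]); return q[:2]/q[2]
E
python3 - <<'E'
from h import *
top=dict(np.load("top0.npz"));sc=dict(np.load("scene0.npz"))
f=lambda x,y,s,ox,oy:((x+.5)/s-.5+ox,(y+.5)/s-.5+oy)
R=lambda x,y:f(x,y,2.85,245,255)
D=lambda x,y:f(x,y,3.2,295,175)
P={"tube":(f(386,441,5,170,125),36),"orA":(R(61,81),24),"pep":(R(209,80),60),"salt":(R(370,87),60),"orB":(R(558,125),24),"green":(R(727,100),24),"bowl":(D(128,126),30)}
for n,cs in {"blue":[(321,46),(456,29),(475,161),(342,182)],"wood":[(587,114),(715,64),(767,185),(642,240)]}.items():
    w=[back(top,*D(*c),12) for c in cs]; print(n,np.mean(w,0).round(1),[np.linalg.norm(w[i]-w[i-1]).round(0) for i in range(4)],
      np.degrees(np.arctan2(*(w[1]-w[0])[1::-1])).round(1)); P[n]=(tuple(proj(top,np.mean(w,0))),12)
im=cv2.imread("pics/scene0.png")
for n,(p,z) in P.items():
    w=back(top,*p,z); q=proj(sc,w); print(n,np.round(p,1),w.round(1),q.round(1)); cv2.circle(im,tuple(int(round(a)) for a in q),1,(255,0,255),-1)
cv2.imwrite("pics/chk_sc.png",cv2.resize(im[140:360,100:480],None,fx=2.1,fy=2.1,interpolation=2))
E
```

```text
blue [623.2 -85.9  12. ] [np.float64(92.0), np.float64(91.0), np.float64(89.0), np.float64(89.0)] -82.5
wood [ 593.3 -270.5   12. ] [np.float64(91.0), np.float64(92.0), np.float64(87.0), np.float64(91.0)] -68.3
tube [246.8 212.8] [607.1 277.2  36. ] [395.  273.9]
orA [266.1 283.1] [460.6 236.4  24. ] [389.8 230.4]
pep [318.  282.7] [462.4 126.3  60. ] [342.4 208. ]
salt [374.5 285.2] [458.2  11.4  60. ] [294.1 196.9]
orB [440.5 298.5] [ 430.8 -128.1   24. ] [243.  191.5]
green [499.8 289.8] [ 449.8 -251.6   24. ] [192.7 186.1]
bowl [334.7 214. ] [606.1  93.5  30. ] [307.7 255.8]
blue [419.2 207.3] [623.2 -85.9  12. ] [225.6 249. ]
wood [506.4 221.7] [ 593.3 -270.5   12. ] [156.1 223.3]
```

View pics/chk_sc.png

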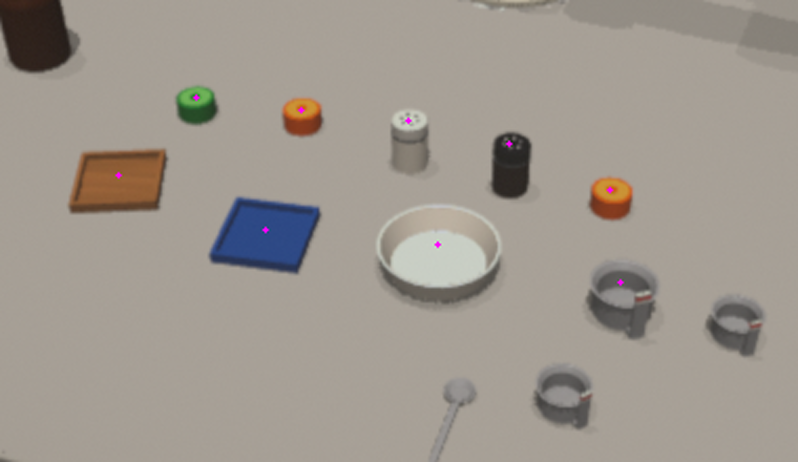

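The positions agree in both views, with every marker sitting on its object's centre. I hover over the first orange pod and check with the wrist camera.

```bash
cat >> h.py <<'E'
from rig import env, imaging
def rot(deg):
    t=np.radians(deg); c,s=np.cos(t),np.sin(t); return np.array([[-s,c,0],[c,s,0],[0,0,-1.]])
def snap(n,f):
    d=imaging.get_image(n); cv2.imwrite(f"pics/{f}.png",d["image"][:,:,::-1]); np.savez(f"{f}.npz",**d); return d
def st(m=""):
    o=env.observe(); print(m,"t",round(o["time"],2),"p",np.round(o["position"],1),"w",round(o["width"],3),"F",np.round(o["force"],1),"q6",round(o["joint_pos"][5],2))
def go(x,y,z,deg): env.move_ptp([x,y,z],rot(deg))
E
python3 - <<'E'
from h import *
for a,p in dict(orA=(460,236),tube=(607,277),orB=(431,-128),green=(450,-252),wood=(593,-270),bowl=(606,93)).items():
    for t in (-90,-58,90,122):
        q=env.inverse_kinematics([*p,120],rot(t)); print(a,t,None if q is None else np.round(q,2))
env.set_gripper(1.0,40)
go(461,237,150,-90); st(); d=snap("wrist","w1")
for p in [(460.6,236.4,24),(462.4,126.3,60),(607,277,36)]: print(proj(d,p).round(1))
E
```

```text
orA -90 [ 0.79  0.32 -0.41  0.   -0.85  0.78]
orA -58 [ 0.79  0.32 -0.41  0.   -0.85  1.34]
orA 90 [ 0.79  0.32 -0.41  0.   -0.85 -2.36]
orA 122 [ 0.79  0.32 -0.41  0.   -0.85 -1.8 ]
tube -90 [ 0.67  0.54 -0.02  0.   -1.    0.9 ]
tube -58 [ 0.67  0.54 -0.02  0.   -1.    1.46]
tube 90 [ 0.67  0.54 -0.02  0.   -1.   -2.24]
tube 122 [ 0.67  0.54 -0.02  0.   -1.   -1.68]
orB -90 [ 0.07  0.21 -0.56  0.   -0.8   1.5 ]
orB -58 [ 0.07  0.21 -0.56  0.   -0.8   2.05]
orB 90 [ 0.07  0.21 -0.56  0.   -0.8  -1.65]
orB 122 [ 0.07  0.21 -0.56  0.   -0.8  -1.09]
green -90 [-0.2   0.31 -0.41  0.   -0.84  1.77]
green -58 [-0.2   0.31 -0.41  0.   -0.84  2.32]
green 90 [-0.2   0.31 -0.41  0.   -0.84 -1.38]
green 122 [-0.2   0.31 -0.41  0.   -0.84 -0.82]
wood -90 [-0.18  0.52 -0.07  0.   -0.98  1.75]
wood -58 [-0.18  0.52 -0.07  0.   -0.98  2.31]
wood 90 [-0.18  0.52 -0.07  0.   -0.98 -1.39]
wood 122 [-0.18  0.52 -0.07  0.   -0.98 -0.83]
bowl -90 [ 0.42  0.46 -0.17  0.   -0.94  1.15]
bowl -58 [ 0.42  0.46 -0.17  0.   -0.94  1.71]
bowl 90 [ 0.42  0.46 -0.17  0.   -0.94 -1.99]
bowl 122 [ 0.42  0.46 -0.17  0.   -0.94 -1.43]
 t 1.99 p [461.2 237.8 150.3] w 1.002 F [0.1 0.5 0.2] q6 0.78
[322.9 228.3]
[481.6 239.3]
[260.8  13.6]
```

View pics/w1.png

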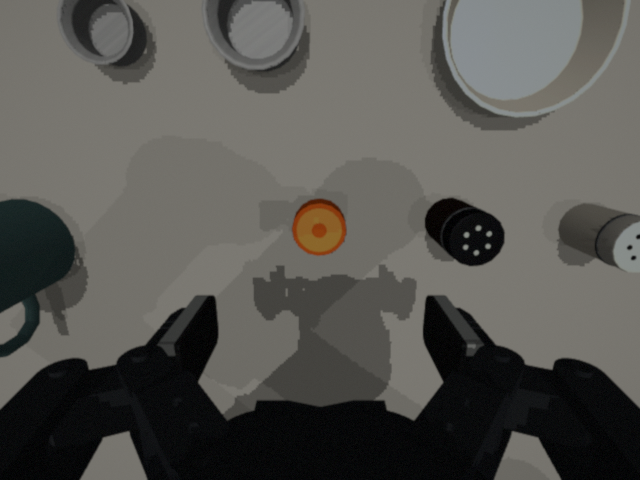

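The wrist view shows the orange pod at (319.5,230.5), against a prediction of (323,228). That is a 2 mm offset, with the pod centre near (459.3,238). Now to pick it up.

```bash
cat >> h.py <<'E'
def pick(x,y,z,deg,hover=150,lift=150):
    go(x,y,hover,deg); env.line_to([x,y,z],velocity=120); st("down")
    env.set_gripper(0.0,40); st("grip")
    env.line_to([x,y,lift],velocity=150); st("lift")
E
python3 - <<'E'
from h import *
pick(459.5,237.8,4,-90); snap("wrist","w2"); snap("scene","s2")
E
```

```text
down t 3.66 p [459.9 238.2   4.6] w 1.0 F [ 0.2 -0.2  0.3] q6 0.78
grip t 4.12 p [459.8 238.    4.7] w 0.496 F [-1.1 -1.2  5.7] q6 0.78
lift t 5.25 p [458.9 237.3 149. ] w 0.501 F [ 0.9 -0.4 -0.4] q6 0.78
```

View pics/w2.png

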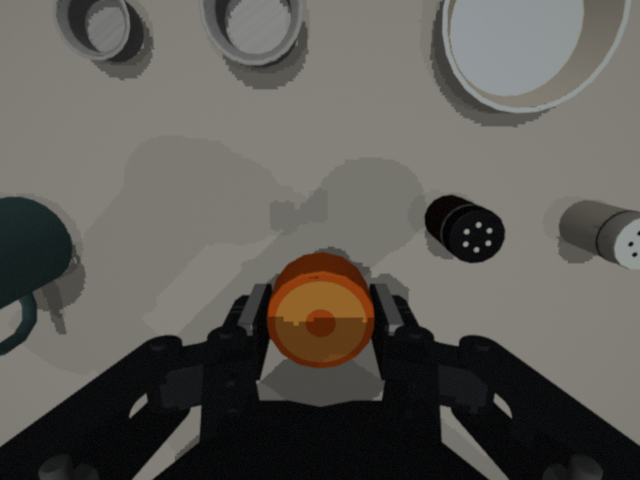

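The pod is held centred, at (320,320) in the wrist view. On the way I photograph the tube from close by to refine its axis and the strip direction.

```bash
python3 - <<'E'
from h import *
go(545,277,150,-90); env.sleep(0.2); d=snap("wrist","w3"); st()
print(proj(d,(607.1,277.2,36)),proj(d,(607.1,277.2,5)))
im=cv2.imread("pics/w3.png"); cv2.imwrite("pics/w3c.png",cv2.resize(im[100:300,200:460],None,fx=3,fy=3,interpolation=2))
E
```

```text
t 6.07 p [544.2 276.7 150.3] w 0.499 F [-0.2 -0.3 -0.2] q6 0.84
[320.17503973 146.14070425] [320.1336072  144.85712473]
```

View pics/w3c.png

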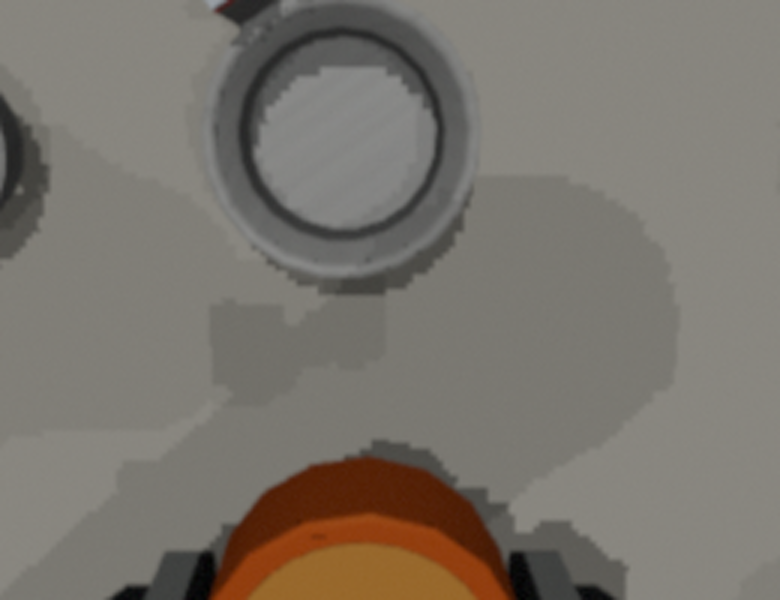

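The rim centre is at (314,146), against a predicted (320,146), so the tube may be about 4 mm farther to +y. I take a closer look, low and just short of it with the jaws set across the strip, to get its offset relative to the held pod.

```bash
python3 - <<'E'
from h import *
c=np.array([607,279.5]); u=np.array([.848,.53])
p=c-45*u; go(*p,100,-58); env.sleep(0.3); d=snap("wrist","w4"); st()
for y in(277,279.5,282): print(y,proj(d,(607,y,36)).round(1),proj(d,(607,y,5)).round(1), "strip",proj(d,(607+38.5*u[0],y+38.5*u[1],58)).round(1))
print(np.round(env.observe()["ee_rot"],3))
E
```

```text
t 7.05 p [568.8 256.  100.5] w 0.497 F [ 0.  -0.2 -0.1] q6 1.45
277 [325.8 184. ] [325.1 177.8] strip [326.9 112.8]
279.5 [322.3 181.8] [322.  175.9] strip [322.7 110. ]
282 [318.7 179.5] [318.8 173.9] strip [318.4 107.2]
[[ 0.848  0.53   0.001]
 [ 0.53  -0.848  0.001]
 [ 0.001 -0.    -1.   ]]
```

View pics/w4.png

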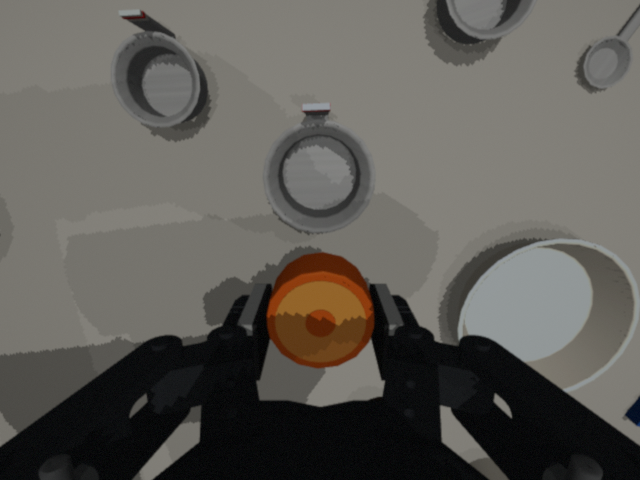

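The rim centre is at (319,177.5) and the strip at (316,105), straight ahead between the jaws. That puts the tube axis near (607.6,281.4), and the scene camera also leans that way (about 281). Releasing at the rim.

```bash
python3 - <<'E'
from h import *
x,y=607.6,281.4
env.line_to([x,y,100],velocity=150); env.line_to([x,y,39],velocity=100); st("at rim")
env.set_gripper(0.75); st("open"); env.line_to([x,y,110],velocity=150)
env.line_to([x-45*.848,y-45*.53,110],velocity=150); env.sleep(.2); snap("wrist","w5");st()
E
```

```text
at rim t 8.27 p [608.  281.6  39.6] w 0.498 F [ 0.4  0.3 -0.3] q6 1.45
open t 8.61 p [607.8 281.6  39.6] w 0.75 F [-0.9 -0.7  0. ] q6 1.45
 t 9.93 p [570.  257.9 109.6] w 0.75 F [ 0.7 -0.7 -0.1] q6 1.45
```

View pics/w5.png

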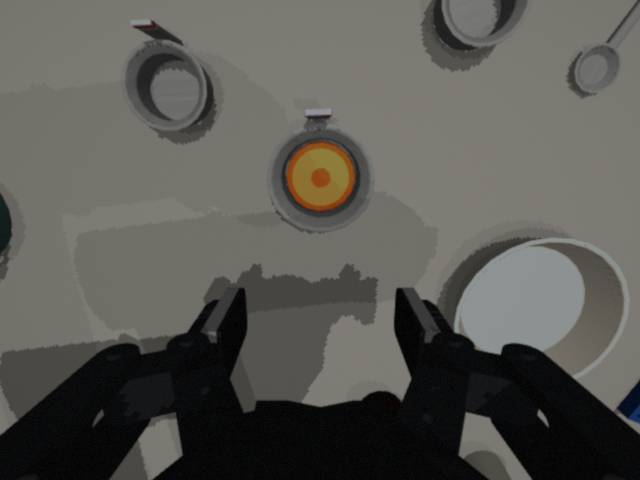

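The first pod is flat and concentric in the tube at (320,177). I now hover over the second orange pod.

```bash
python3 - <<'E'
from h import *
env.set_gripper(1.0); env.line_to([569.5,257.5,180],velocity=200)
go(432,-128,150,-90); env.sleep(.2); d=snap("wrist","w6");st(); print(proj(d,(430.8,-128.1,24)))
im=cv2.imread("pics/w6.png"); cv2.imwrite("pics/w6c.png",cv2.resize(im[180:280,260:380],None,fx=5,fy=5,interpolation=2))
E
```

```text
t 12.55 p [ 432.5 -127.5  149.9] w 0.999 F [-0.4  0.5  0.5] q6 1.5
[321.84188945 229.85165645]
```

View pics/w6.png

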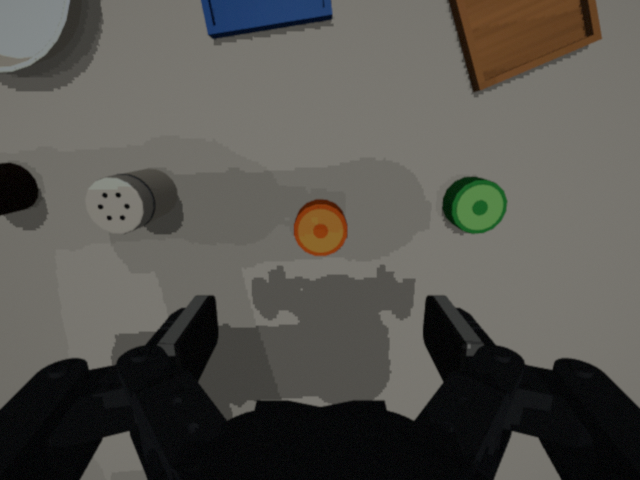

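View pics/w6c.png

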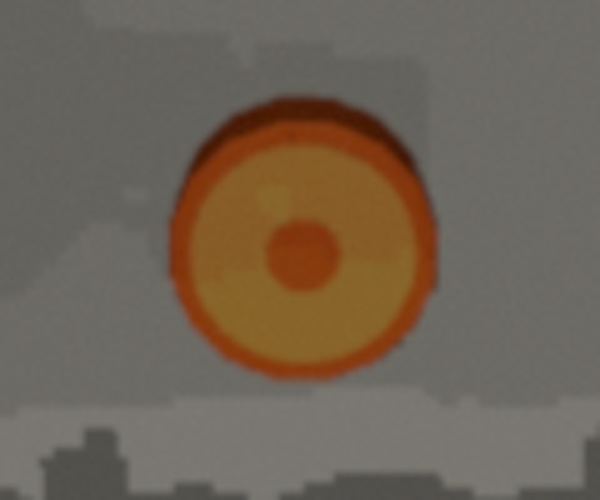

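The pod centre is at (320.5,231), so about (430.3,-127.4). I pick it up and place it second in the tube.

```bash
python3 - <<'E'
from h import *
pick(430.4,-127.6,4,-90)
x,y=607.7,281.4
go(x-45*.848,y-45*.53,120,-58); env.sleep(.2); st(); snap("wrist","w7")
E
```

```text
down t 14.17 p [ 430.9 -127.6    4.5] w 0.999 F [-0.5 -0.4 -0.3] q6 1.5
grip t 14.63 p [ 430.7 -127.6    4.6] w 0.5 F [-1.2  0.2  5.5] q6 1.5
lift t 15.76 p [ 429.7 -127.5  149.1] w 0.5 F [ 1.  -0.2 -0.7] q6 1.5
 t 17.48 p [569.8 256.5 120.4] w 0.499 F [-0.1 -1.   0.8] q6 1.45
```

View pics/w7.png

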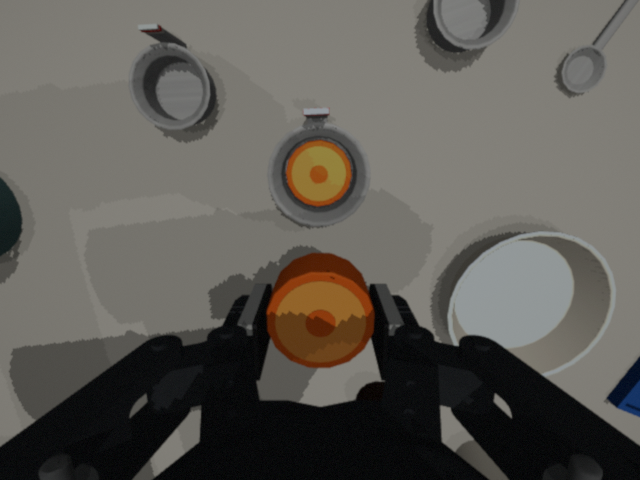

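The second pod is held centred at (321,321), and the tube with the first pod is straight ahead at (319,174). Setting it on top.

```bash
python3 - <<'E'
from h import *
x,y=607.5,281.4
env.line_to([x,y,110],velocity=150); env.line_to([x,y,36],velocity=80); st("at rim")
env.set_gripper(0.72); st("open"); env.line_to([x,y,110],velocity=150)
env.line_to([x-45*.848,y-45*.53,120],velocity=150); env.sleep(.2); snap("wrist","w8");st()
snap("scene","s8"); im=cv2.imread("pics/s8.png"); cv2.imwrite("pics/s8c.png",cv2.resize(im[200:320,330:490],None,fx=4.5,fy=4.5,interpolation=2))
E
```

```text
at rim t 19.06 p [608.  281.7  36.6] w 0.498 F [ 0.6 -0.3 -0.2] q6 1.45
open t 19.38 p [607.6 281.5  36.4] w 0.721 F [0.4 0.7 0.9] q6 1.45
 t 20.73 p [569.8 257.9 119.4] w 0.717 F [-0.2 -0.   0.3] q6 1.45
```

View pics/w8.png

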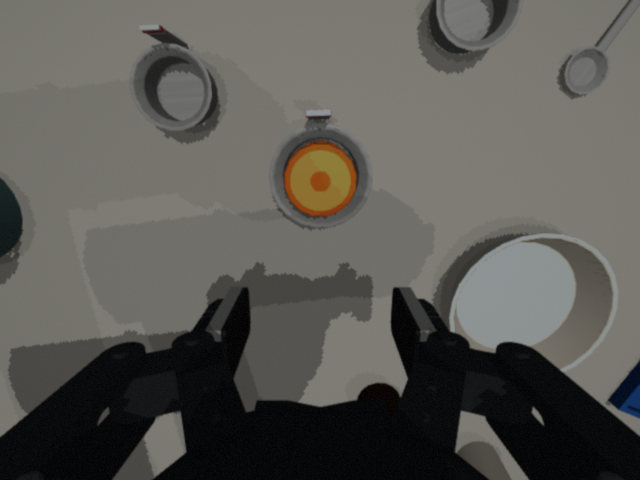

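View pics/s8c.png

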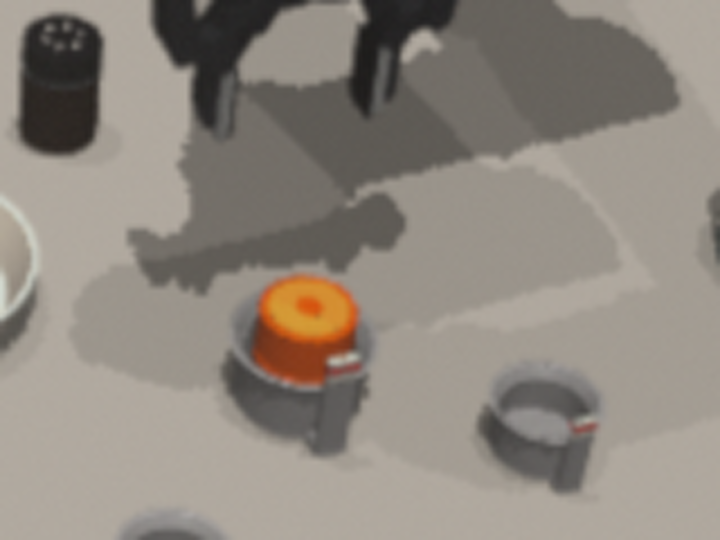

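The stack sits upright and flat, with its top at (320,181) in the wrist view and level with the red line in the scene view. I check the height numerically, then go to the green pod.

```bash
python3 - <<'E'
from h import *
d=dict(np.load("s8.npz")); print([proj(d,(607.6,281.4,z)).round(1) for z in (48,53,58)],"seen",(308/4.5+330,302/4.5+200))
w=dict(np.load("w6.npz")); print(back(w,480,208,24),back(w,480,208,24)-back(w,320.5,231,24)+[430.3,-127.4,24])
env.line_to([569.5,257.5,180],velocity=200); env.set_gripper(1.0)
go(450,-251,150,-90); env.sleep(.2); d=snap("wrist","w9");st(); print(proj(d,(449,-250.5,24)))
im=cv2.imread("pics/w9.png"); cv2.imwrite("pics/w9c.png",cv2.resize(im[180:280,260:380],None,fx=5,fy=5,interpolation=2))
E
```

```text
[array([397.6, 270.1]), array([397.9, 268.2]), array([398.2, 266.4])] seen (398.44444444444446, 267.1111111111111)
[ 448.67430198 -251.65765402   24.        ] [ 449.12331814 -252.0234788    24.        ]
 t 23.74 p [ 450.4 -250.6  150. ] w 0.998 F [-0.3 -0.2 -0.1] q6 1.76
[320.99598658 229.45185827]
```

View pics/w9c.png

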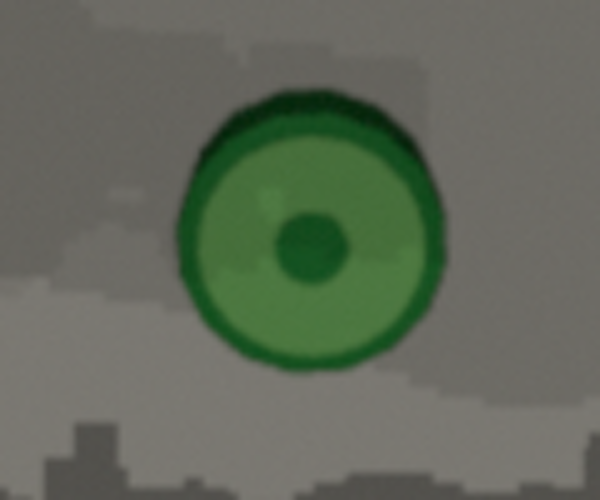

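The green pod centre is at (322.2,229.5), so about (449.2,-251.4). I pick it up and lay it in the bowl.

```bash
python3 - <<'E'
from h import *
pick(449.2,-251.4,4,-90)
go(606,95,130,-90); env.line_to([606,95,11],velocity=120); st("bowl")
env.set_gripper(0.64); st("open"); env.line_to([606,95,130],velocity=150)
env.line_to([550,95,150],velocity=200); env.sleep(.2); snap("wrist","w10");st()
E
```

```text
down t 25.36 p [ 449.8 -251.5    4.6] w 0.997 F [-0.3  0.1  0.2] q6 1.77
grip t 25.82 p [ 449.5 -251.5    4.7] w 0.497 F [-1.   0.6  5.8] q6 1.77
lift t 26.95 p [ 448.5 -251.1  149. ] w 0.499 F [-0.1 -0.1 -0.7] q6 1.77
bowl t 29.51 p [606.7  95.2  11.8] w 0.496 F [-0.8 -0.4 -0.1] q6 1.15
open t 29.78 p [606.3  95.1  11.5] w 0.64 F [-0.1 -0.  -0.4] q6 1.15
 t 31.43 p [550.3  94.9 149.2] w 0.637 F [0.6 0.6 0.7] q6 1.11
```

View pics/w10.png

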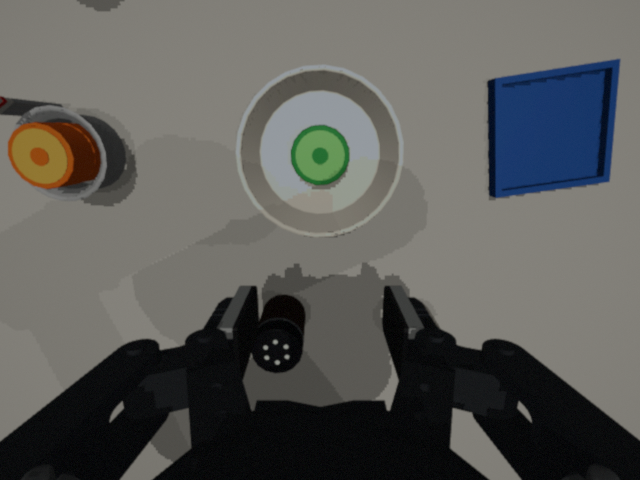

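The green pod lies flat at the bowl centre, at (320,156). Next is the pepper.

```bash
python3 - <<'E'
from h import *
env.set_gripper(1.0); go(462,127,170,-90); env.sleep(.2); d=snap("wrist","w11");st(); print(proj(d,(462,127,60)), proj(d,(463,127,60)), proj(d,(462,128,60)))
E
```

```text
t 32.56 p [462.6 126.8 169.6] w 0.998 F [-1.1  0.2 -0.8] q6 0.96
[320.86650201 233.96746813] [320.86655472 232.68369303] [319.53321411 233.96845373]
```

View pics/w11.png

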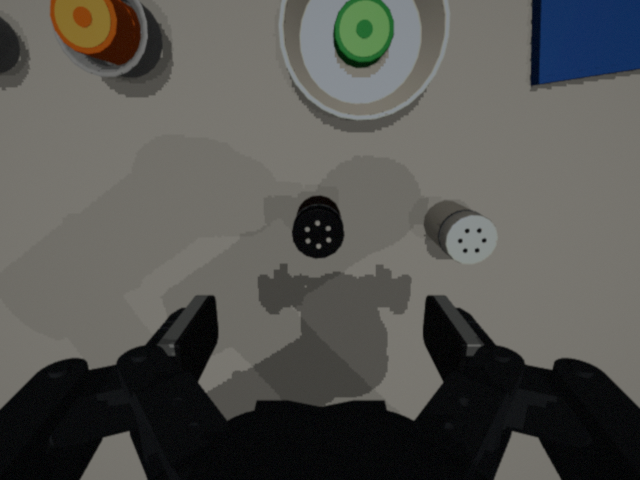

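The pepper cap is at (318,234), so its axis is near (461.8,128.5). I pick it up and carry it to the wooden dish.

```bash
python3 - <<'E'
from h import *
pick(461.6,128.5,22,-90,hover=150)
go(593,-269.5,150,-90); env.sleep(.2); st()
env.line_to([593,-269.5,45],velocity=120); snap("wrist","w12"); snap("scene","s12")
im=cv2.imread("pics/s12.png"); cv2.imwrite("pics/s12c.png",cv2.resize(im[130:290,90:300],None,fx=3.5,fy=3.5,interpolation=2))
E
```

```text
down t 34.02 p [462.1 128.8  22.7] w 1.002 F [ 0.  -0.4 -1. ] q6 0.96
grip t 34.52 p [461.9 128.7  22.5] w 0.456 F [-0.5 -0.2  3.7] q6 0.96
lift t 35.52 p [460.8 128.1 148.9] w 0.458 F [ 0.5 -0.1 -1.5] q6 0.96
 t 37.27 p [ 593.3 -268.3  150.3] w 0.459 F [ 0.4 -0.  -1.2] q6 1.75
```

View pics/w12.png

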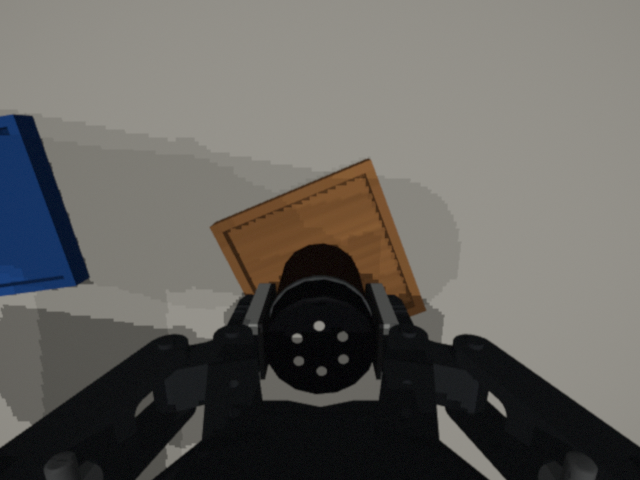

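View pics/s12c.png

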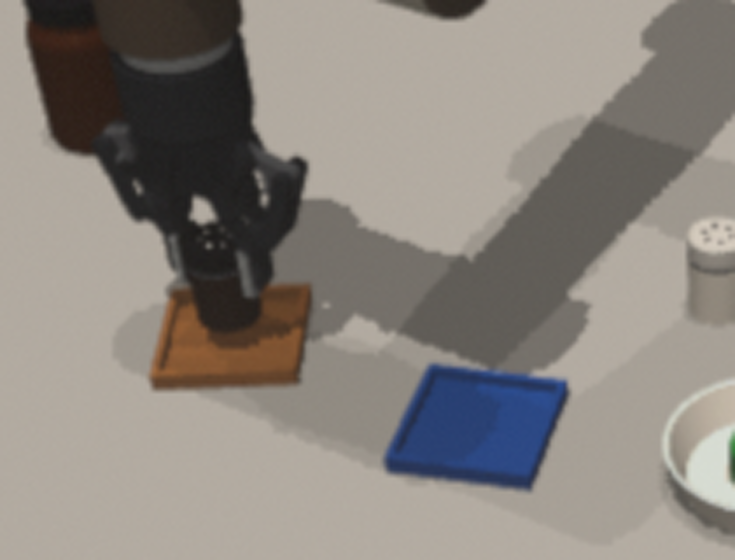

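The pepper is upright in the grip over the dish. I lower it the last stretch, release, and then go look at the salt.

```bash
python3 - <<'E'
from h import *
env.line_to([593,-269.5,27.6],velocity=60); env.sleep(.2); st("dish")
env.set_gripper(0.85); st("open"); env.line_to([593,-269.5,160],velocity=150); env.set_gripper(1.0)
env.line_to([520,-269.5,170],velocity=200); env.sleep(.1); snap("wrist","w13")
go(459,12,170,-90); env.sleep(.2); d=snap("wrist","w14");st(); print(proj(d,(459,12,60)))
E
```

```text
dish t 39.03 p [ 592.8 -269.4   27.3] w 0.459 F [-1.  -0.6  0.9] q6 1.75
open t 39.46 p [ 593.  -269.5   27.6] w 0.849 F [-0.3  0.2 -0.3] q6 1.75
 t 42.81 p [459.3  11.3 169.8] w 0.999 F [ 0.1  1.  -0.7] q6 1.19
[319.96249189 233.59488463]
```

View pics/w13.png

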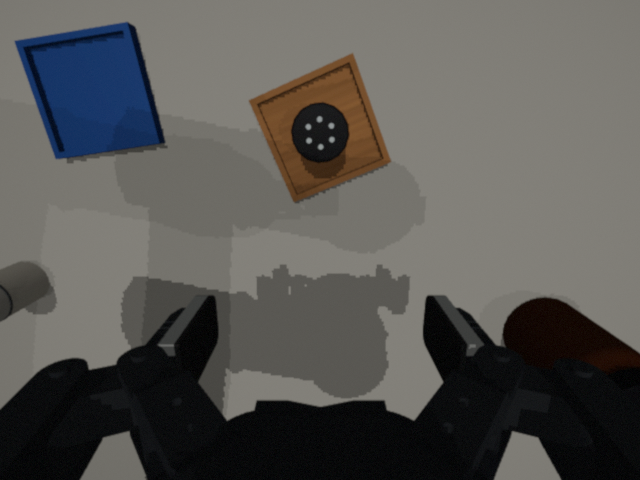

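View pics/w14.png

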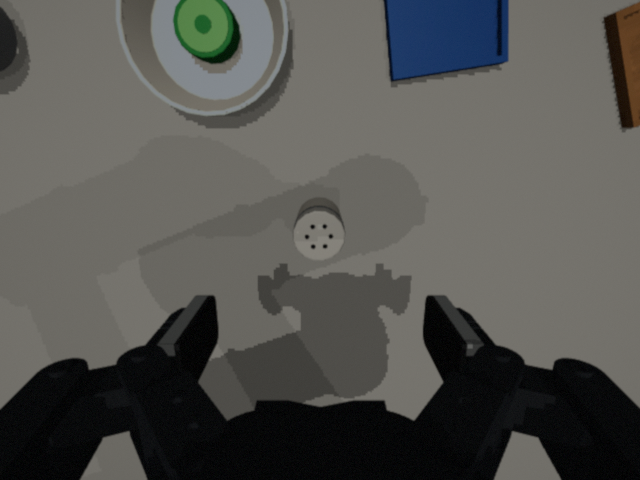

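The pepper stands upright near the centre of the wooden dish, at (320,132). The salt cap is at (319,236), so about (457.5,12.3).

```bash
python3 - <<'E'
from h import *
pick(457.5,12.3,22,-90,hover=150)
go(623,-85,150,-90); env.line_to([623,-85,45],velocity=120); env.line_to([623,-85,27.6],velocity=60); env.sleep(.2); st("dish")
env.set_gripper(0.85); st("open"); env.line_to([623,-85,160],velocity=150)
env.line_to([540,-85,190],velocity=200); env.sleep(.2); snap("wrist","w15")
go(420,0,250,-90); env.sleep(.3); snap("scene","s15"); snap("top","t15"); st()
im=cv2.imread("pics/s15.png"); cv2.imwrite("pics/s15c.png",cv2.resize(im[170:330,100:420],None,fx=2.5,fy=2.5,interpolation=2))
im=cv2.imread("pics/t15.png"); cv2.imwrite("pics/t15c.png",cv2.resize(im[130:330,100:560],None,fx=1.7,fy=1.7,interpolation=2))
E
```

```text
down t 44.27 p [458.1  12.5  22.6] w 0.998 F [ 0.  -0.   0.2] q6 1.19
grip t 44.77 p [457.8  12.4  22.5] w 0.459 F [-1.3  0.8  4.6] q6 1.19
lift t 45.77 p [456.6  12.1 148.9] w 0.457 F [ 0.3  0.  -2.6] q6 1.19
dish t 48.23 p [622.9 -85.   27.3] w 0.459 F [-0.2 -0.1 -2.3] q6 1.45
open t 48.65 p [623.  -85.   27.7] w 0.85 F [-0.8  0.1 -0.4] q6 1.45
 t 51.61 p [ 4.203e+02 -3.000e-01  2.495e+02] w 0.85 F [-0.4  0.2 -0.8] q6 1.18
```

View pics/w15.png

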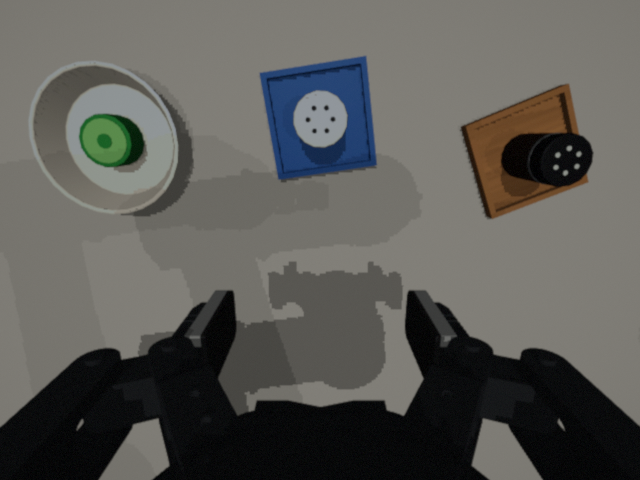

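View pics/s15c.png

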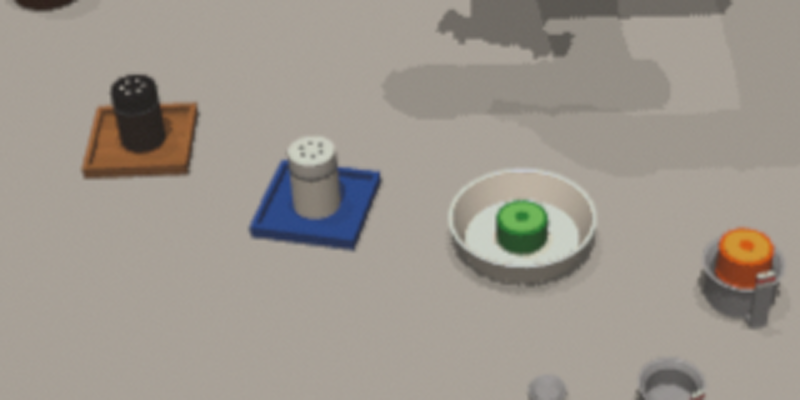

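View pics/t15c.png

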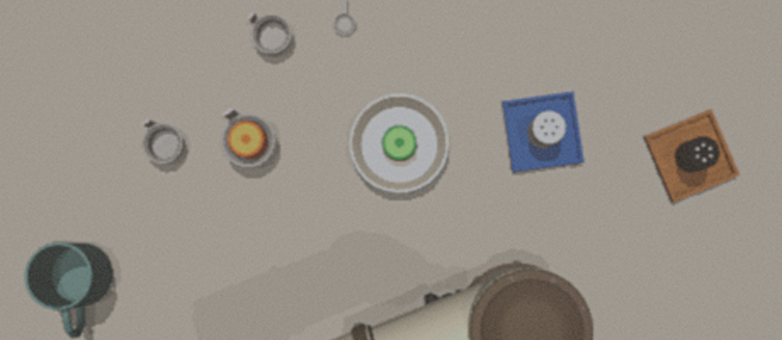

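Everything is in place: pepper in the wooden dish, salt in the blue one, green pod flat mid-bowl, the stack upright in the tube, the mug unmoved and the gripper clear.

```bash
python3 -c "
from h import *
env.close_job(); st()"
```

```text
the job is handed in; nothing more can be done
the job is handed in; nothing more can be done
```

I put all five items in their places and handed the job in at about 52 s of the 109 s allowed. The hand-in gives no verdict, so this rests on my own camera checks.

- **Orange pods:** Both are stacked flat in the large tube; its rim measured about 65 mm, against about 48 mm for the two smaller look-alikes. From the scene camera, the top of the stack came out about 3 mm above the red line. That is within the 4 mm limit, but one image pixel is worth nearly 3 mm there, so it is not a precise reading.
- **Green pod:** It lies flat near the middle of the bowl.
- **Shakers:** Salt stands upright in the blue dish and pepper in the wooden dish, both near the centre. Neither was tipped.
- **Mug and forces:** The mug looked unmoved in the last top view. Every wrist force reading stayed under about 6 N, and the gripper was clear of everything at the end.

**Disagreement:** The top camera put the tube axis about 4 mm off in y (277 mm) from the wrist and scene cameras (about 281 mm). I went with the wrist value, and both pods dropped in flat and centred.

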